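# Load the second stack-nest bin and stack it, not nest it

### The arm

A 6-joint arm with a two-finger parallel gripper is mounted at the origin on the work surface. World frame = base frame: x ahead of the robot, y to its left, z up, the work surface at z = 0. Lengths are in m, angles in rad, forces in N, time in s.
With the tool pointing down it reaches from about 0.4 to 0.825 m from the base axis. Payload 7 kg.
Tool frame: the origin (TCP) lies on the centre line of the jaws, within the pads' length; the fingertips stand 22 mm ahead of it and the grasp point (between the pads) lies 3 mm ahead of it; z points along the fingers, y is the line along which they close (so a half turn about z gives the same grasp; the last joint's range is limited). The gripper opens to 88 mm and grips with 3 to 60 N. Pads are 19 mm wide; open, the fingers measure 130 mm over their backs; the gripper's body (78 mm by 193 mm) begins 47 mm behind the grasp point.
Start: joints at [1.449, 0.359, 0.012, 0, -1.224, -0.288], TCP at [0.269, 0.619, 0.249] pointing down, gripper open.
Joint ranges: [-3.07, 3.07], [-1.43, 2.12], [-1.02, 1.25], [-3.03, 1.67], [-3.05, -0], [-3.03, 3.03]. Speed limits (rad/s): [2.39, 2.39, 3.01, 3.14, 3.14, 3.14].

### API

Orientations are given as [roll, pitch, yaw] about the fixed x, y, z axes, in that order (R = Rz(yaw) Ry(pitch) Rx(roll)).
In Python, from station import monitor, viewer, order gives the robot as it stands. The module is installed in compiled form; this text tells all that it offers.
- The arm moves only by the tool servo_tool, never from a script. Its argument "targets" is a list of rows, each an object with "angular": the turn, a rotation vector about the tool's x, y, z in degrees, a list of three; "xyz": the shift along the tool's x, y, z in cm, a list of three; "claw": the finger opening in cm, from 0 to 8.76. A call has 1 to 20 rows; each row shifts and turns the commanded pose from where the row before left it, along the tool's axes as they then stand; what a row does not reach is not made up. A row lasts 1/10 s, in which the tool goes at most 50 mm and 8.59 degrees, less where a joint would pass 70% of its speed; a pose out of reach is approached as far as the arm can. A call is refused whole if a number of a shift passes 5 or a number of a turn 8.59, either way. A call with a gripper value outside its range is refused whole. The fingers move at their own pace and stop on an object; "force" is the grip in N (left out, the last holds). Time passes only in rows, so rows that do not move let the fingers close. It gives the time, the measured TCP pose, the force, the opening and the grip force at its end, in the units of the state.
- monitor.get_state(): the state, without advancing time (a new reading comes with each control period).
- viewer.grab_frame(name): name is "side" or "top"; returns a dict with "color" (420x560x3 uint8, blue, green, red), "fovy" (degrees; the focal length in pixels is half the picture's height over the tangent of half this angle, whatever the lens; pixels are square), "cx", "cy" (the principal point, pixels), "R" (3x3) and "t" (3): a world point X has camera coordinates R X + t. Camera axes: x right, y down, z forward; pixel columns grow to the right and rows downward; lengths in m; the calibration is good to about 2 mm. A picture is of the moment at which its call begins. There is no depth.
- order.job_done(): hands the job in; it is judged then, once.
The state is a dict: "t": time; "q": joint angles; "qd": joint speeds; "joint_efforts": joint torques, N m; "eef_pos": TCP position; "ee_rot": TCP orientation; "force": force on the tool from outside, world axes, zero at the start; "moment": the same for the moment, N m; "width": finger opening in m; "gripper_force": force on a finger pad.
Only numpy, scipy, OpenCV 4.12 (cv2) and the standard library are available. Lean on these libraries where they do the work, as an engineer would, in place of code of your own. Each camera call takes 0.05 s, during which the arm holds its last target. There are 200 camera calls.

### The job

Lower the empty bin that is standing on its end onto its base on the desk without letting it topple, and put the binder clip in it. Then stack that bin on the one holding the box of staples: turned so that the two dipped ends are at opposite ends, it sits level on the lower bin's inside ledges instead of nesting, with the clip still in it. Leave the lower bin where it stands with its staples in it, and the other things on the desk undisturbed.

Things in the scene. Friction and masses are not known exactly. Their poses are not given: they have to be found in the camera images.
- bin_up: Empty grey plastic open-topped stack-nest bin, 85 g, to be loaded and stacked. Upright: 58 mm high, base 126 x 50 mm, rim 138 x 66 mm; walls 2.5 mm thick, leaning out 5.9 degrees; floor 3 mm. Origin: centre of the base's underside. x: along its length to the dipped end; y: across; z: out of the open top. Starts standing on the desk on its plain end, dipped end up (see bin_up_end).
- bin_up_dip (a point): Middle of the dip of bin_up, 66 mm along its x and 38 mm above its base. The dip is a cut-out about 36 mm wide and 20 mm deep in the rim of one short end; the other short end is full height.
- bin_up_end (a point): Middle of the lower edge of bin_up's plain end wall, 63 mm from its origin along -x. At the start this wall lies flat on the desk, so x points up but leans 5.9 degrees to the side away from the open top, z points level but 5.9 degrees upward, and the origin is 63 mm above the desk; it can topple onto its base if pushed.
- bin_up_rim (a point): Middle of bin_up's opening, 52 mm above its base. Level with it, a skirt runs along each long side: 125 mm long, 46 to 58 mm above the base, with upright outer faces 66 mm apart. Grip the bin across these two skirts, along its y.
- bin_low: Lower bin, same shape, size and axes as bin_up (origin: centre of the underside; x to its dipped end; z up), standing on its base on the desk at any yaw with a box of staples in it, together about 250 g. Which way its x points must be seen: opposite dipped ends stack, equal ones nest.
- bin_low_dip (a point): Point in the middle of the dip of the lower bin, 66 mm along its x and 38 mm above its base.
- bin_low_seat (a point): Point over the origin of bin_low at the height of its 4 ledges, 52 mm above its base, 6 mm below its rim. A bin turned half round to it lands with its base on the ledges, its origin at this point, 2.9 mm play all round. Ledges: tops of inward ribs on both long sides at x = +50 and -34 mm, 10 mm wide. A bin turned the same way does not meet them and sinks in.
- staples: Cardboard box of staples 56 x 30 x 36 mm standing in the lower bin, its top 39 mm above the desk, too high to let another bin nest. Origin: centre of its underside; x along its length.
- clip: Steel binder clip, about 35 g, lying on one cheek, its wire handles folded back. The body is a wedge: 41 mm along y, 24 mm along x, 19 mm high at the flat back (x = -12 mm), 3 mm high at the jaws (x = +12 mm); the handles stick out behind to x = -25 mm. Origin: middle of the body's underside. Grip it across the 41 mm between its triangular ends, 6 mm from the origin towards the back.
- coaster: Round white ceramic coaster, 94 mm across, 8 mm thick, bystander. Origin: centre of its underside.
- jar: Transparent plastic jar with a white twist cap, 70 mm across, 95 mm high, bystander. Origin: centre of its underside.
- stapler: Black stapler, 125 x 36 x 50 mm, bystander. Origin: centre of its underside; x along its length.
- eraser: White eraser, 46 x 21 x 12 mm, bystander. Origin: centre of its underside.
- tape: Roll of clear tape lying flat, 76 mm across, 19 mm high, bystander. Origin: centre of its underside.

How it is judged:
On the way:
1. The bin that stood on its end stands on its base on the desk with the clip in it (angle between bin_up's own z axis and vertical below 0.08 rad and height (world z) of bin_up below 0.005 m and x of clip in the frame of bin_up between -0.066 and 0.066 m and y of clip in the frame of bin_up between -0.029 and 0.029 m and z of clip in the frame of bin_up between 0 and 0.045 m and contact force between the fingers and clip below 0.2 N), for 0.2 s.
At the end, for the whole second after the job is handed in: The bin with the clip in it rests level (2 degrees) on the lower bin's ledges, centres within 6 mm, bases 52 (49.5-54.5) mm apart, dipped ends opposite, aligned within 5 degrees; the lower bin is upright within 40 mm of its start, staples in it; all at rest (horizontal distance between bin_up and bin_low below 0.006 m and z of bin_up in the frame of bin_low between 0.0495 and 0.0545 m and angle between the x axis of bin_up and the x axis of bin_low, either way round below 0.09 rad and x of bin_up_dip in the frame of bin_low below -0.05 m and angle between each of bin_up, bin_low's own z axis and vertical below 0.04 rad and x of clip in the frame of bin_up between -0.066 and 0.066 m and y of clip in the frame of bin_up between -0.029 and 0.029 m and z of clip in the frame of bin_up between 0 and 0.045 m and height (world z) of bin_low below 0.005 m and distance of bin_low from where it was at the start of the episode below 0.04 m and z of staples in the frame of bin_low below 0.012 m and x of staples in the frame of bin_low between -0.05 and 0.05 m and y of staples in the frame of bin_low between -0.02 and 0.02 m and linear speed of each of bin_up, clip below 0.02 m/s); the robot touches nothing.
It fails at once if the standing bin topples or is dropped (it turns faster than 7 rad/s) (angular speed of bin_up above 7 rad/s).
It fails at once if another thing on the desk is shifted by more than 30 mm (distance of any of coaster, jar, stapler, eraser, tape from where it was at the start of the episode above 0.03 m).
It also fails if it takes over 72 s, if anything falls off the work surface, if the arm or the gripper's body presses on something with over 40 N, if the wrist force passes 120 N, or if a joint passes its speed limit or range.

## Working session

There is one attempt and no reset: what is moved stays moved. The work goes in short steps, Python scripts to look and compute and a tool call to move; the robot and the scene stay as the last step left them, time stands still between calls to the robot, and variables do not carry over. Pictures are saved under pics/ and viewed, at most 10 in all, crops included, and the job is handed in when it is done.

Besides the shell and the picture viewer there is one more tool, called after "Call:" by a JSON object that holds its "method" and its "body". servo_tool: Moves the arm, as the interface text tells. Its arguments: {"type":"object","properties":{"targets":{"type":"array"},"force":{"type":"number"}},"required":["targets"]}

```bash
mkdir -p pics; python3 - <<'E'
from station import monitor, viewer
import cv2,pickle
s=monitor.get_state()
print({k:s[k] for k in('t','eef_pos','ee_rot','width','force')})
for n in('side','top'):
    f=viewer.grab_frame(n); cv2.imwrite(f'pics/{n}0.png',f['color']); pickle.dump(f,open(f'{n}0.pkl','wb'))
    print(n,f['fovy'],f['cx'],f['cy'],f['R'],f['t'],-f['R'].T@f['t'])
E
```

```text
{'t': 0.0, 'eef_pos': array([0.26875917, 0.61869572, 0.24764427]), 'ee_rot': array([ 3.13995728e+00, -1.15084510e-04, -4.09924358e-01]), 'width': 0.08792255171103153, 'force': array([ 0.18241159,  0.52888542, -0.47792842])}
side 55.35950388813414 273.65542131173174 219.53965213265505 [[ 0.73753765 -0.67529077 -0.00453791]
 [-0.40770703 -0.4399116  -0.80015796]
 [ 0.538343    0.59199676 -0.59977216]] [-0.43605858  0.30917929  0.80880749] [ 0.01224834 -0.63726619  0.73051369]
top 45.02316935294652 283.8485384521735 210.66354142083884 [[-0.02476914 -0.99964587 -0.00972784]
 [-0.99239288  0.02576094 -0.1203858 ]
 [ 0.12059376  0.00667199 -0.99267952]] [0.02014477 0.58736235 1.23720255] [ 0.43419427 -0.00324796  1.29905168]
```

View pics/top0.png

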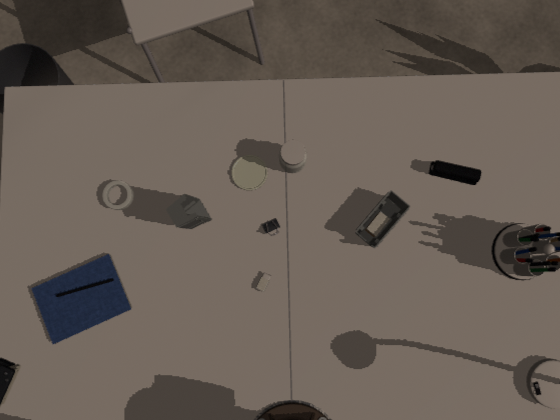

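View pics/side0.png

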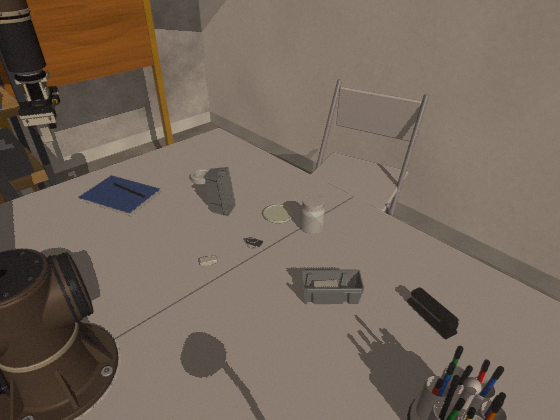

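The top view shows bin_up standing at about (188,212), the clip at (271,226), bin_low at (382,219), the coaster at (249,172), the jar at (293,156), the tape at (117,194), the eraser at (264,282) and the stapler at (455,172). In the side view bin_up is at (220,190), the clip at (253,242) and bin_low at (333,287).

```bash
cat > h.py <<'E'
import numpy as np,cv2,pickle
def load(n): return pickle.load(open(n+'.pkl','rb'))
def foc(f): return 210/np.tan(np.radians(f['fovy']/2))
def ray(f,u,v,z):
    d=f['R'].T@np.array([(u-f['cx'])/foc(f),(v-f['cy'])/foc(f),1.]); c=-f['R'].T@f['t']
    return c+d*(z-c[2])/d[2]
def proj(f,X):
    p=f['R']@np.asarray(X,float)+f['t']; return np.array([f['cx'],f['cy']])+foc(f)*p[:2]/p[2]
def crop(f,u,v,w,h,k):
    c=f['color'][v:v+h,u:u+w]; c=cv2.resize(c,None,fx=k,fy=k,interpolation=cv2.INTER_CUBIC)
    c=cv2.convertScaleAbs(c,alpha=1.6,beta=15)
    for i in range(0,w,10):
        cv2.line(c,(i*k,0),(i*k,8 if i%50 else 16),(0,255,255),1)
        if (u+i)%20==0: cv2.putText(c,str(u+i),(i*k,22),0,.35,(0,255,255),1)
    for i in range(0,h,10):
        cv2.line(c,(0,i*k),(8,i*k),(0,255,255),1)
        if (v+i)%20==0: cv2.putText(c,str(v+i),(10,i*k+4),0,.35,(0,255,255),1)
    return c
E
python3 - <<'E'
from h import *
t=load('top0');s=load('side0')
a=np.hstack([crop(t,160,190,60,50,5),crop(t,250,210,40,50,5),crop(t,350,185,60,70,5)[:250]])
b=np.hstack([crop(s,190,160,60,60,5),crop(s,240,225,30,60,5),crop(s,295,260,74,60,5)])
W=max(a.shape[1],b.shape[1]); p=lambda x:cv2.copyMakeBorder(x,0,0,0,W-x.shape[1],0)
o=np.vstack([p(a),p(b)]);print(o.shape);cv2.imwrite('pics/m1.png',o)
E
```

```text
(550, 820, 3)
```

View pics/m1.png

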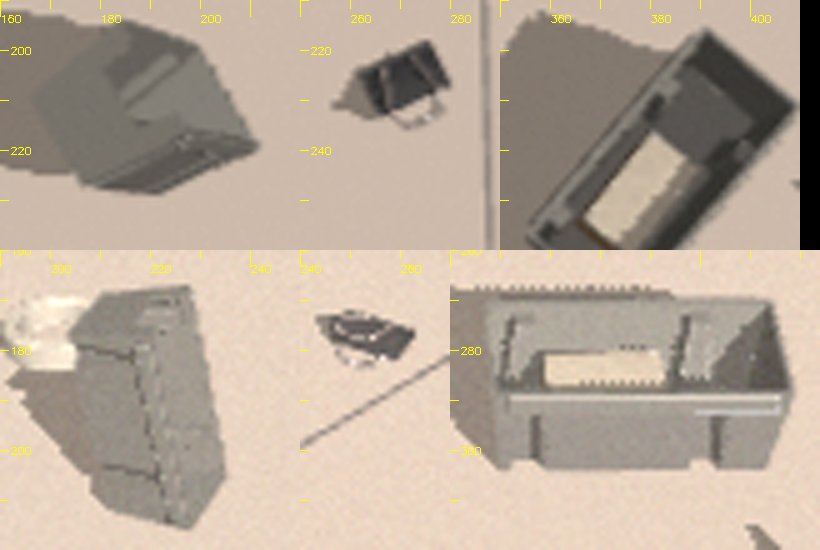

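The montage shows bin_low's staples box near (372,228), with a bright dipped end still to be made out. bin_up's long-side rib grooves show at side-view rows 180 and 203, on its left face. I need a larger, contrast-stretched crop to see which way its open top faces.

```bash
python3 - <<'E'
from h import *
t=load('top0');s=load('side0')
def cr(f,u,v,w,h,k):
    f=dict(f); c=f['color'].astype(float); sub=c[v:v+h,u:u+w]
    c=np.clip((c-40)/(165-40),0,1)*110; f['color']=c.astype(np.uint8); return crop(f,u,v,w,h,k)
o=np.hstack([cr(t,162,188,54,44,8)[:344,:424],cr(s,198,160,44,43,8)])
l=np.hstack([cr(t,352,190,62,60,6)[:256*1],cr(s,295,262,70,44,6)[:256]]) 
W=max(o.shape[1],l.shape[1]);p=lambda x:cv2.copyMakeBorder(x,0,0,0,W-x.shape[1],0)
o=np.vstack([p(o),p(l)]);print(o.shape);cv2.imwrite('pics/m2.png',o)
print('binup top ray', ray(t,190,212,.06), 'clip',ray(t,270,226,.01),ray(s,253,242,.01))
g=cv2.cvtColor(t['color'],6); print(g[190:232:2,164:214:2])
E
```

```text
(600, 792, 3)
binup top ray [0.58740626 0.23662736 0.06      ] clip [0.55226428 0.04175383 0.01      ] [0.5460292  0.03598456 0.01      ]
[[109 109 109 110 110 110 110 110 109 109 109 110 109 110 109 109 110 110
  110 110 110 110 110 110 109]
 [ 76  99 110 110 109 109 109 109 109 109 109 110 109 109 109 110 110 110
  109 110 109 110 109 109 110]
 [ 66  67  67  66  66  76 109 109 109  94  67  72 105 110 109 109 109 109
  109 110 109 109 109 111 109]
 [ 68  68  67  68  67  67  67  67  60  63  61  53  52  58  71 104 109 110
  109 109 109 109 110 110 110]
 [ 67  67  67  67  67  68  67  66  63  61  62  54  52  52  52  54  58  83
  110 110 109 110 109 109 110]
 [ 66  67  67  67  67  67  65  62  62  62  62  53  51  52  51  55  52  57
   86 110 109 109 110 109 110]
 [ 67  67  67  67  67  64  62  62  62  56  52  52  51  57  69  70  55  70
   70 104 109 110 109 109 110]
 [ 68  68  67  67  64  62  62  62  59  52  52  51  57  70  65  58  70  71
   71  65 110 109 109 110 109]
 [ 67  67  66  62  63  62  63  62  63  55  52  66  71  62  66  69  70  70
   70  70  99 109 110 110 110]
 [ 67  66  62  63
[... 543 characters left out ...]
61  62  62  62  63  62  62  51  63  53
   52  51  54  58  52  60 102]
 [ 67  65  67  67  64  63  62  62  62  62  62  63  62  54  54  50  49  45
   40  54  48  49  50  69 108]
 [ 67  67  67  68  66  61  63  63  62  62  62  55  59  49  46  46  46  46
   58  48  66  93 105 110 109]
 [103  82  67  67  67  78  62  62  61  54  61  52  46  46  47  46  58  49
   66 104 108 110 110 109 110]
 [109 110 110 109 109 109  71  61  62  49  46  46  47  46  53  50  66 104
  110 110 110 110 110 109 110]
 [110 109 109 110 110 110 107 107 103  94  88  65  68  52  67 104 109 109
  110 110 110 109 109 110 109]
 [109 110 109 110 110 109 110 109 110 110 109 109 109 110 110 109 109 110
  110 109 109 109 110 109 110]]
```

View pics/m2.png

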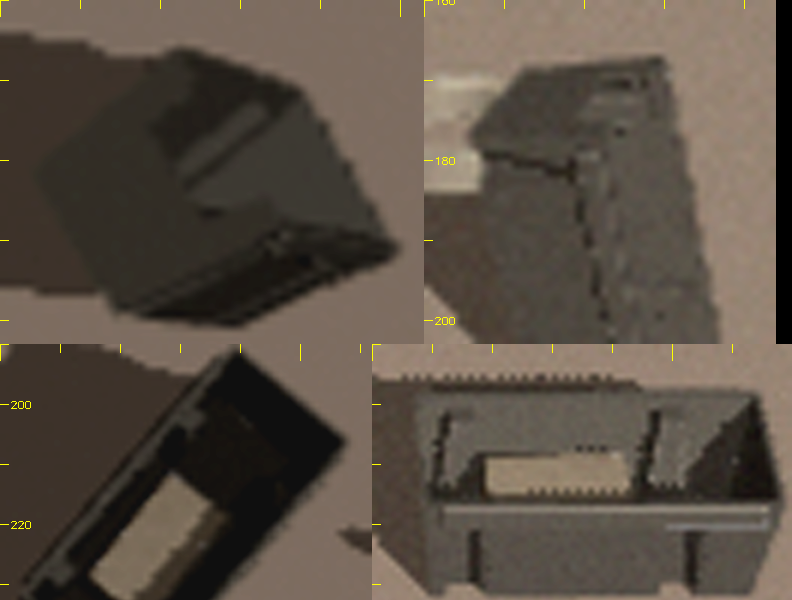

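From the rib spacing, bin_low's grooves lie at about columns 311 and 347 in the side view. That makes its dipped end the left one in the side view, which is lower left in the top view. bin_up's opening faces right and up in the top view, roughly world (+0.45, -0.89). Next I get corner positions from neutral-grey masks.

```bash
cat >> h.py <<'E'
def mask(f,u,v,w,h,thr=8,dark=75):
    c=f['color'].astype(int); m=((c[...,2]-c[...,0])<thr)&(c.max(2)<dark)
    o=np.zeros(m.shape,np.uint8); o[v:v+h,u:u+w]=m[v:v+h,u:u+w]*255
    return o
def hull(m):
    cs=cv2.findContours(m,0,2)[0]; c=max(cs,key=cv2.contourArea); return c
E
python3 - <<'E'
from h import *
t=load('top0');s=load('side0')
for p in [(172,212),(165,203),(200,210),(190,224)]: print(p,t['color'][p[1],p[0]])
for nm,f,b,k in [('up top',t,(155,185,65,50),110),('up side',s,(195,160,50,62),110),('low top',t,(345,185,75,70),110),('low side',s,(290,262,80,50),130),('clip top',t,(250,210,40,30),95),('clip side',s,(240,230,30,22),95)]:
    m=mask(f,*b,thr=10,dark=k); c=hull(m); r=cv2.minAreaRect(c)
    ap=cv2.approxPolyDP(cv2.convexHull(c),1.5,True)[:,0]
    print(nm,cv2.contourArea(c),np.round(r[0],1),np.round(r[1],1),round(r[2],1)); print(ap.tolist())
    if nm=='low top':
        B=cv2.boxPoints(r); print('rim corners',[ray(t,*p,.058)[:2].round(4).tolist() for p in B], ray(t,*r[0],.058).round(4))
E
```

```text
(172, 212) [57 62 65]
(165, 203) [60 66 73]
(200, 210) [66 69 73]
(190, 224) [43 45 48]
up top 933.5 [187.4 212.5] [35.  33.8] 59.0
[[167, 208], [181, 196], [187, 195], [200, 201], [210, 219], [191, 228], [180, 227], [174, 223]]
up side 4.0 [209. 174.] [4. 4.] 90.0
[[211, 172], [211, 176], [208, 176], [207, 173]]
low top 1391.0 [381.5 218.9] [26.6 55.9] 40.4
[[391, 191], [408, 207], [374, 247], [355, 232], [375, 206]]
rim corners [[0.5288, -0.1636], [0.6321, -0.2575], [0.5879, -0.3052], [0.4854, -0.2113]] [ 0.5583 -0.2342  0.058 ]
low side 146.5 [350.5 280.5] [15. 23.] 90.0
[[360, 275], [361, 288], [339, 288], [339, 281], [357, 273]]
clip top 133.0 [270.  225.5] [ 9.8 15.7] 63.4
[[275, 219], [279, 226], [265, 232], [262, 224]]
clip side 60.0 [253.5 241.6] [16.2  6.3] 14.0
[[262, 241], [258, 246], [246, 242], [246, 238]]
```

```bash
python3 - <<'E'
from h import *
t=load('top0');s=load('side0')
r=lambda f,u,v,z: ray(f,u,v,z)[:2].round(4)
print('A,B,C z0',r(t,200,200.5,0),r(t,210.5,219.5,0),r(t,191,228.5,0))
print('top base corners',r(t,167,208.5,.125),r(t,174.5,223.5,.125),'top rim far',r(t,182,195,.137))
print('side: B,C,A z0',r(s,226.5,215.5,0),r(s,209,212,0),r(s,233,206,0))
print('side top: rim far',r(s,227.5,167.5,.137))
print('clip top corners z.01',[r(t,*p,.01).tolist() for p in [(275.5,218.5),(279.5,226),(265,232.5),(262,224)]])
for n,p,z in[('coaster',(249,172),.008),('jar',(293,150),.09),('tape',(117,194),.019),('eraser',(264,282),.012)]: print(n,r(t,*p,z))
E
```

```text
A,B,C z0 [0.6242 0.2222] [0.574  0.1953] [0.5519 0.2458]
top base corners [0.589  0.2779] [0.5533 0.2603] top rim far [0.6182 0.2402]
side: B,C,A z0 [0.5752 0.1981] [0.5463 0.2501] [0.6215 0.225 ]
side top: rim far [0.619 0.234]
clip top corners z.01 [[0.5712, 0.0273], [0.5516, 0.0175], [0.536, 0.0549], [0.5579, 0.0621]]
coaster [0.6943 0.0932]
jar [ 0.7295 -0.0211]
tape [0.6438 0.4319]
eraser [0.411  0.0598]
```

Call:
{"method": "servo_tool", "body": {"targets": [{"angular": [0,0,0],"xyz": [1.5,0.9,-0.3],"claw": 8.7},{"angular": [0,0,2.5],"xyz": [3,1.8,-0.3],"claw": 8.7},{"angular": [0,0,0],"xyz": [3.1,1.7,-0.3],"claw": 8.7},{"angular": [0,0,0],"xyz": [3.1,1.7,-0.3],"claw": 8.7},{"angular": [0,0,0],"xyz": [3.1,1.7,-0.3],"claw": 8.7},{"angular": [0,0,0],"xyz": [3.1,1.7,-0.3],"claw": 8.7},{"angular": [0,0,0],"xyz": [3.1,1.7,-0.3],"claw": 8.7},{"angular": [0,0,0],"xyz": [3.1,1.7,-0.3],"claw": 8.7},{"angular": [0,0,0],"xyz": [3.1,1.7,-0.3],"claw": 8.7},{"angular": [0,0,0],"xyz": [3.1,1.7,-0.3],"claw": 8.7},{"angular": [0,0,0],"xyz": [3.1,1.7,-0.3],"claw": 8.7},{"angular": [0,0,0],"xyz": [3.1,1.7,-0.3],"claw": 8.7},{"angular": [0,0,0],"xyz": [3.1,1.7,-0.3],"claw": 8.7},{"angular": [0,0,7],"xyz": [3.1,1.7,-0.3],"claw": 8.7},{"angular": [0,0,7],"xyz": [2,1,-0.3],"claw": 8.7},{"angular": [0,0,7],"xyz": [0,0,0],"claw": 8.7},{"angular": [0,0,7],"xyz": [0,0,0],"claw": 8.7},{"angular": [0,0,7],"xyz": [0,0,0],"claw": 8.7},{"angular": [0,0,0],"xyz": [0,0,0],"claw": 8.7}]}}

```text
t: 2.0
eef_pos: [0.5556, 0.2099, 0.2935]
ee_rot: [3.141, 0.0, -1.067]
force: [-0.0, 0.5, 0.7]
width: 0.0868
gripper_force: 0.0
```

Call:
{"method": "servo_tool", "body": {"targets": [{"angular": [0,0,0],"xyz": [2.2,-0.2,0],"claw": 8.7},{"angular": [0,0,0],"xyz": [4,-0.4,0],"claw": 8.7},{"angular": [0,0,0],"xyz": [4,-0.4,0],"claw": 8.7},{"angular": [0,-3,0],"xyz": [3,-0.2,0],"claw": 8.7},{"angular": [0,-7,0],"xyz": [0,0,0],"claw": 8.7},{"angular": [0,-7,0],"xyz": [0,0,0],"claw": 8.7},{"angular": [0,-7,0],"xyz": [0,0,0],"claw": 8.7},{"angular": [0,-7,0],"xyz": [0,0,0],"claw": 8.7},{"angular": [0,-7,0],"xyz": [0,0,0],"claw": 8.7},{"angular": [0,-7,0],"xyz": [0,0,0],"claw": 8.7},{"angular": [0,-5,0],"xyz": [0,0,0],"claw": 8.7},{"angular": [0,0,0],"xyz": [0,0,0],"claw": 8.7}]}}

```text
t: 3.2
eef_pos: [0.6305, 0.0988, 0.2901]
ee_rot: [3.138, 0.878, -1.069]
force: [0.3, 0.1, -0.5]
width: 0.0869
gripper_force: 0.0
```

```bash
cat >> h.py <<'E'
from scipy.spatial.transform import Rotation as Ro
def pose():
    from station import monitor
    s=monitor.get_state(); return s['eef_pos'],Ro.from_euler('xyz',s['ee_rot']).as_matrix(),s
def to(Pt,Rt=None,P=None,R=None):
    if P is None: P,R,_=pose()
    o='cm tool '+str((R.T@(np.array(Pt)-P)*100).round(2))
    if Rt is not None: o+=' rotvec deg '+str(np.degrees(Ro.from_matrix(R.T@Rt).as_rotvec()).round(2))
    return o
def snap(tag):
    from station import viewer
    for n in('side','top'):
        f=viewer.grab_frame(n); pickle.dump(f,open(n+tag+'.pkl','wb'))
    return load('top'+tag),load('side'+tag)
E
python3 - <<'E'
from h import *
P,R,s=pose(); print(s['t'],P,R.round(3),s['q'].round(2))
zh=np.array([.485,-.875,0]);a=np.radians(40)
tz=-zh*np.cos(a)-np.array([0,0,1])*np.sin(a); ty=np.array([-.875,-.485,0]);tx=np.cross(ty,tz)
Rt=np.c_[tx,ty,tz]; G=np.array([.5916,.2214,.068])
print('pre',to(G-.103*tz,Rt)); print('tz',tz)
t,sd=snap('1')
o=np.hstack([t['color'][120:330,140:420],sd['color'][130:340,140:420]]);cv2.imwrite('pics/a1.png',cv2.convertScaleAbs(cv2.resize(o,(800,300)),alpha=1.5))
E
```

```text
3.2 [0.63050043 0.09884576 0.2901177 ] [[ 0.307 -0.875 -0.374]
 [-0.56  -0.484  0.673]
 [-0.769  0.002 -0.639]] [-0.01  0.56  0.44 -0.78 -1.87  0.43]
pre cm tool [ 8.98 -2.57 13.58] rotvec deg [ 0.04  0.29 -0.15]
tz [-0.37153155  0.67028889 -0.64278761]
```

View pics/a1.png

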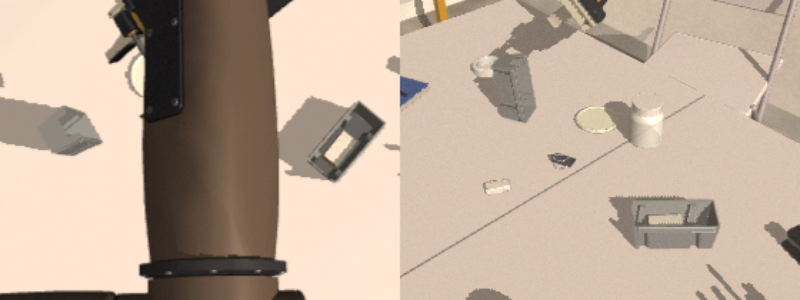

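The picture shows the arm above the workspace with everything still in place: bin_up at left of the top crop, bin_low at right.

Call:
{"method": "servo_tool", "body": {"targets": [{"angular": [0,0,0],"xyz": [1,-0.3,1.6],"claw": 8.7},{"angular": [0,0,0],"xyz": [2,-0.6,3],"claw": 8.7},{"angular": [0,0,0],"xyz": [2,-0.6,3],"claw": 8.7},{"angular": [0,0,0],"xyz": [2,-0.6,3],"claw": 8.7},{"angular": [0,0.3,0],"xyz": [2,-0.5,3],"claw": 8.7},{"angular": [0,0,0],"xyz": [0,0,0],"claw": 8.7}]}}

```text
t: 3.9
eef_pos: [0.628, 0.1569, 0.134]
ee_rot: [3.135, 0.869, -1.065]
force: [-1.2, 0.9, 0.4]
width: 0.0873
gripper_force: 0.0
```

```bash
python3 - <<'E'
from h import *
P,R,s=pose(); print(s['t'],P,s['force'],s['width'])
G=np.array([.5916,.2214,.068]); print(to(G-.003*R[:,2]))
t,sd=snap('2')
o=np.hstack([crop(t,150,150,130,95,3),crop(sd,170,110,130,95,3)]);cv2.imwrite('pics/a2.png',o)
E
```

```text
3.9 [0.62795305 0.15693811 0.1339915 ] [-1.15856825  0.89828139  0.36322049] 0.08727729087413524
cm tool [ 0.26 -0.01  9.61]
```

View pics/a2.png

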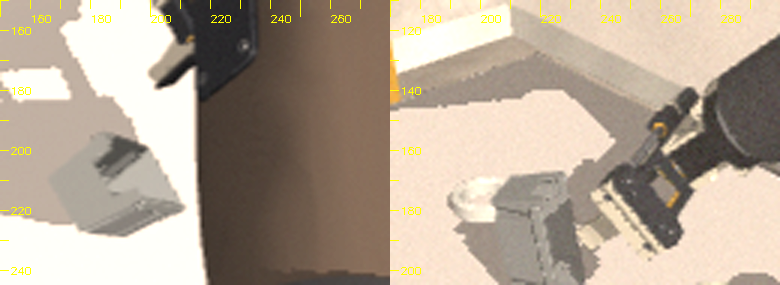

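The gripper stands about 10 cm off the open side, with its far fingertip at about (198,178) in the top view. The jaws look centred on the bin, so I approach.

Call:
{"method": "servo_tool", "body": {"targets": [{"angular": [0,0,0],"xyz": [0.1,0,1.5],"claw": 8.7},{"angular": [0,0,0],"xyz": [0.1,0,1.5],"claw": 8.7},{"angular": [0,0,0],"xyz": [0,0,1.5],"claw": 8.7},{"angular": [0,0,0],"xyz": [0,0,1.5],"claw": 8.7},{"angular": [0,0,0],"xyz": [0,0,1.3],"claw": 8.7},{"angular": [0,0,0],"xyz": [0,0,1.2],"claw": 8.7},{"angular": [0,0,0],"xyz": [0,0,1.1],"claw": 8.7},{"angular": [0,0,0],"xyz": [0,0,0],"claw": 8.7}]}}

```text
t: 4.8
eef_pos: [0.5945, 0.2183, 0.0724]
ee_rot: [3.139, 0.869, -1.066]
force: [0.5, 0.5, -0.8]
width: 0.087
gripper_force: 0.0
```

```bash
python3 - <<'E'
from h import *
P,R,s=pose(); print(s['t'],P,s['force'],s['width'])
print(to(np.array([.5916,.2214,.068])-.003*R[:,2]))
t,sd=snap('3')
for f,l in((t,'top'),(sd,'side')):
    for e in(-1,1): print(l,e,proj(f,P+.022*R[:,2]+e*.044*R[:,1]).round(1))
o=np.hstack([crop(t,150,180,75,60,5),crop(sd,190,150,75,60,5)]);cv2.imwrite('pics/a3.png',o)
E
```

```text
4.8 [0.59453197 0.21825738 0.07239863] [ 0.4777795   0.54725205 -0.80086919] 0.08698009346813561
cm tool [0.07 0.1  0.3 ]
top -1 [183.  197.3]
top 1 [200.4 227.8]
side -1 [226.9 186.5]
side 1 [215.  201.5]
```

View pics/a3.png

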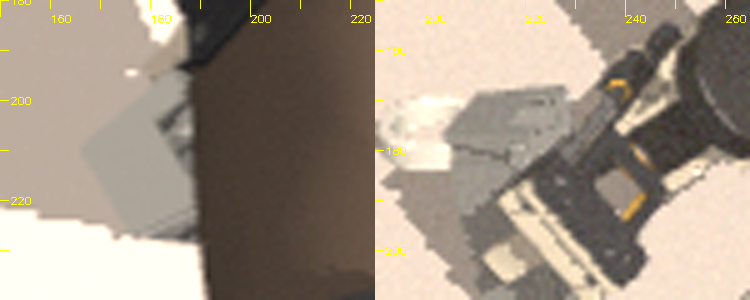

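The fingers straddle the skirts: the near pad shows at about (214,202) in the side view. Closing now.

Call:
{"method": "servo_tool", "body": {"targets": [{"angular": [0,0,0],"xyz": [0.1,0.1,0.2],"claw": 8.2},{"angular": [0,0,0],"xyz": [0,0,0],"claw": 7.6},{"angular": [0,0,0],"xyz": [0,0,0],"claw": 7.2},{"angular": [0,0,0],"xyz": [0,0,0],"claw": 6.9},{"angular": [0,0,0],"xyz": [0,0,0],"claw": 6.7},{"angular": [0,0,0],"xyz": [0,0,0],"claw": 6.5},{"angular": [0,0,0],"xyz": [0,0,0],"claw": 6.2},{"angular": [0,0,0],"xyz": [0,0,0],"claw": 6.0},{"angular": [0,0,0],"xyz": [0,0,0],"claw": 6.0}], "force": 20}}

```text
t: 5.8
eef_pos: [0.5946, 0.2175, 0.0716]
ee_rot: [-3.141, 0.867, -1.064]
force: [1.6, -1.6, 0.9]
width: 0.0658
gripper_force: 20.0
```

Call:
{"method": "servo_tool", "body": {"targets": [{"angular": [0,0,0],"xyz": [-0.4,0,-0.3],"claw": 6.0},{"angular": [0,0,0],"xyz": [-1.2,0,-1.0],"claw": 6.0},{"angular": [0,0,0],"xyz": [-1.2,0,-1.0],"claw": 6.0},{"angular": [0,0,0],"xyz": [-1.0,0,-0.9],"claw": 6.0},{"angular": [0,3,0],"xyz": [0,0,0],"claw": 6.0},{"angular": [0,6,0],"xyz": [0,0,0],"claw": 6.0},{"angular": [0,6,0],"xyz": [0,0,0],"claw": 6.0},{"angular": [0,6,0],"xyz": [0,0,0],"claw": 6.0},{"angular": [0,6,0],"xyz": [0,0,0],"claw": 6.0},{"angular": [0,6,0],"xyz": [0,0,0],"claw": 6.0},{"angular": [0,6,0],"xyz": [0,0,0],"claw": 6.0},{"angular": [0,6,0],"xyz": [0,0,0],"claw": 6.0},{"angular": [0,6,0],"xyz": [0,0,0],"claw": 6.0},{"angular": [0,6,0],"xyz": [0,0,0],"claw": 6.0},{"angular": [0,6,0],"xyz": [0,0,0],"claw": 6.0},{"angular": [0,6,0],"xyz": [0,0,0],"claw": 6.0},{"angular": [0,6,0],"xyz": [0,0,0],"claw": 6.0},{"angular": [0,6,0],"xyz": [0,0,0],"claw": 6.0},{"angular": [0,3,0],"xyz": [0,0,0],"claw": 6.0},{"angular": [0,0,0],"xyz": [0,0,0],"claw": 6.0}]}}

```text
t: 7.8
eef_pos: [0.5938, 0.2184, 0.1214]
ee_rot: [3.142, -0.6, -1.063]
force: [0.6, -0.4, -0.8]
width: 0.0659
gripper_force: 20.0
```

```bash
python3 - <<'E'
from h import *
P,R,s=pose(); print(s['t'],P,s['ee_rot'],s['force'],s['width'],s['gripper_force'])
print(R.round(3))
t,sd=snap('4')
o=np.hstack([crop(t,140,150,100,90,4),crop(sd,185,140,100,90,4)])[:,:800];cv2.imwrite('pics/a4.png',o)
E
```

```text
7.8 [0.59384261 0.21836693 0.12144482] [ 3.14159205 -0.60008051 -1.06284274] [ 0.61406674 -0.43030816 -0.76283623] 0.06590643391665861 19.999873638153076
[[ 0.401 -0.874  0.275]
 [-0.721 -0.486 -0.493]
 [ 0.565  0.    -0.825]]
```

View pics/a4.png

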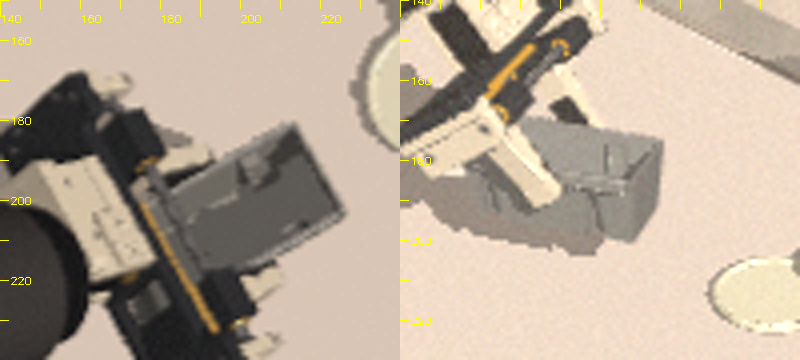

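The bin hangs level in the gripper with its opening up and its plain end at about (222,195) in the top view. I lower it next.

Call:
{"method": "servo_tool", "body": {"targets": [{"angular": [0,0,0],"xyz": [-0.4,0,0.6],"claw": 6.0},{"angular": [0,0,0],"xyz": [-0.8,0,1.2],"claw": 6.0},{"angular": [0,0,0],"xyz": [-0.8,0,1.2],"claw": 6.0},{"angular": [0,0,0],"xyz": [-0.7,0,1.0],"claw": 6.0},{"angular": [0,0,0],"xyz": [-0.5,0,0.7],"claw": 6.0},{"angular": [0,0,0],"xyz": [-0.2,0,0.3],"claw": 6.0},{"angular": [0,0,0],"xyz": [0,0,0],"claw": 6.0}]}}

```text
t: 8.6
eef_pos: [0.5943, 0.2172, 0.0599]
ee_rot: [3.14, -0.599, -1.064]
force: [-0.8, 0.6, -0.9]
width: 0.066
gripper_force: 20.0
```

Call:
{"method": "servo_tool", "body": {"targets": [{"angular": [0,0,0],"xyz": [-0.1,0,0.15],"claw": 6.0},{"angular": [0,0,0],"xyz": [-0.1,0,0.15],"claw": 6.0},{"angular": [0,0,0],"xyz": [0,0,0],"claw": 6.0}]}}

```text
t: 8.9
eef_pos: [0.5945, 0.2176, 0.0573]
ee_rot: [-3.141, -0.598, -1.064]
force: [-0.2, -1.0, -1.3]
width: 0.0658
gripper_force: 20.0
```

Call:
{"method": "servo_tool", "body": {"targets": [{"angular": [0,0,0],"xyz": [-0.1,0,0.15],"claw": 6.0},{"angular": [0,0,0],"xyz": [0,0,0],"claw": 6.0},{"angular": [0,0,0],"xyz": [0,0,0],"claw": 6.0}]}}

```text
t: 9.2
eef_pos: [0.5944, 0.2175, 0.0554]
ee_rot: [-3.141, -0.599, -1.064]
force: [0.7, 0.1, -0.1]
width: 0.0656
gripper_force: 20.0
```

Call:
{"method": "servo_tool", "body": {"targets": [{"angular": [0,0,0],"xyz": [-0.1,0,0.15],"claw": 6.0},{"angular": [0,0,0],"xyz": [0,0,0],"claw": 6.0},{"angular": [0,0,0],"xyz": [0,0,0],"claw": 6.0}]}}

```text
t: 9.5
eef_pos: [0.5948, 0.2177, 0.0545]
ee_rot: [-3.14, -0.6, -1.064]
force: [-2.1, 0.9, 5.7]
width: 0.0658
gripper_force: 20.0
```

Call:
{"method": "servo_tool", "body": {"targets": [{"angular": [0,0,0],"xyz": [0,0,0],"claw": 6.7},{"angular": [0,0,0],"xyz": [0,0,0],"claw": 7.2},{"angular": [0,0,0],"xyz": [0,0,0],"claw": 8.0},{"angular": [0,0,0],"xyz": [0,0,0],"claw": 8.6},{"angular": [0,0,0],"xyz": [0,0,0],"claw": 8.6},{"angular": [0,0,0],"xyz": [0,0,-1],"claw": 8.6},{"angular": [0,0,0],"xyz": [0,0,-2],"claw": 8.6},{"angular": [0,0,0],"xyz": [0,0,-3],"claw": 8.6},{"angular": [0,0,0],"xyz": [0,0,-3],"claw": 8.6},{"angular": [0,0,0],"xyz": [0,0,-3],"claw": 8.6},{"angular": [0,0,0],"xyz": [0,0,-2],"claw": 8.6},{"angular": [0,0,0],"xyz": [0,0,0],"claw": 8.6}]}}

```text
t: 10.7
eef_pos: [0.5563, 0.2896, 0.1722]
ee_rot: [-3.136, -0.596, -1.065]
force: [0.7, -0.4, 0.5]
width: 0.0861
gripper_force: 0.0
```

```bash
python3 - <<'E'
from h import *
P,R,s=pose(); print(s['t'],P,s['width'])
print(R.round(3))
t0=load('top0')
c=np.array([ray(t0,*p,.01)[:2] for p in [(275.5,218.5),(279.5,226),(265,232.5),(262,224)]])
r=cv2.minAreaRect(c.astype(np.float32)*1000);print('clip rect mm',r)
t,sd=snap('5')
o=np.hstack([crop(t,165,165,72,60,5),crop(t,250,205,44,60,5),crop(sd,238,225,40,60,5)]);print(o.shape);cv2.imwrite('pics/a5.png',o)
E
```

```text
10.7 [0.55628172 0.2895887  0.17223236] 0.08613052995342166
[[ 0.401 -0.873  0.277]
 [-0.724 -0.487 -0.488]
 [ 0.561 -0.005 -0.828]]
clip rect mm ((554.424560546875, 40.63842010498047), (23.045909881591797, 40.5265998840332), 22.769149780273438)
(300, 780, 3)
```

View pics/a5.png

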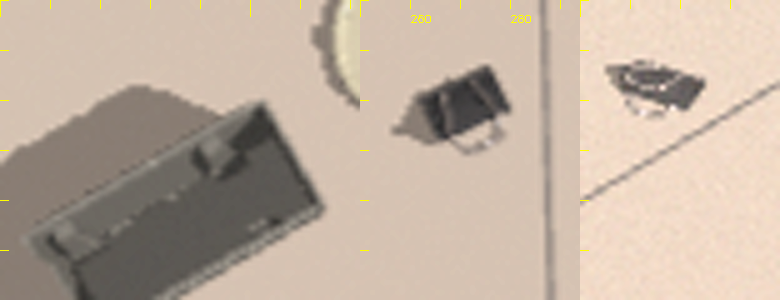

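bin_up now stands upright on its base. The clip's body is at about (270,225) in the top view, with its handle loop at about (274,234), pointing toward the robot. I bring the tool vertical and go over the clip.

Call:
{"method": "servo_tool", "body": {"targets": [{"angular": [0,-5,0],"xyz": [0,0,0],"claw": 7},{"angular": [0,-8,0],"xyz": [0,0,0],"claw": 7},{"angular": [0,-8,0],"xyz": [0,0,0],"claw": 7},{"angular": [0,-8,0],"xyz": [0,0,0],"claw": 7},{"angular": [0,-5.2,0],"xyz": [0,0,0],"claw": 7},{"angular": [0,0,0],"xyz": [2.4,1.4,0],"claw": 7},{"angular": [0,0,0],"xyz": [3.8,2.3,0],"claw": 7},{"angular": [0,0,0],"xyz": [3.8,2.3,0],"claw": 7},{"angular": [0,0,0],"xyz": [3.8,2.3,0],"claw": 7},{"angular": [0,0,0],"xyz": [3.8,2.3,0],"claw": 7},{"angular": [0,0,-5],"xyz": [3.4,2.1,0],"claw": 7},{"angular": [0,0,-8],"xyz": [0,0,0],"claw": 7},{"angular": [0,0,-8],"xyz": [0,0,0],"claw": 7},{"angular": [0,0,-8],"xyz": [0,0,0],"claw": 7},{"angular": [0,0,-8],"xyz": [0,0,0],"claw": 7},{"angular": [0,0,-8],"xyz": [0,0,0],"claw": 7},{"angular": [0,0,-8],"xyz": [0,0,0],"claw": 7},{"angular": [0,0,-8],"xyz": [0,0,0],"claw": 7},{"angular": [0,0,-8],"xyz": [0,0,0],"claw": 7},{"angular": [0,0,-8],"xyz": [0,0,0],"claw": 7}]}}

```text
t: 12.8
eef_pos: [0.5461, 0.0404, 0.1684]
ee_rot: [3.14, 0.002, 0.284]
force: [-0.9, 0.6, -0.0]
width: 0.0701
gripper_force: 0.0
```

```bash
python3 - <<'E'
from h import *
P,R,s=pose(); print(s['t'],P,s['ee_rot'],s['width'],s['q'].round(2))
psi=np.radians(22); Rt=Ro.from_euler('xyz',[np.pi,0,psi]).as_matrix()
print(to([.549,.0383,.08],Rt))
E
```

```text
12.8 [0.5460729  0.04042532 0.16841377] [3.13989003e+00 1.87126941e-03 2.84250478e-01] 0.07008033178984507 [ 0.43  0.22 -0.38  0.   -0.97  1.42]
cm tool [0.24 0.27 8.84] rotvec deg [ 0.09  0.11 -5.71]
```

Call:
{"method": "servo_tool", "body": {"targets": [{"angular": [0,0,-2.7],"xyz": [0.1,0.1,1.4],"claw": 7},{"angular": [0,0,-3],"xyz": [0.1,0.2,2.5],"claw": 7},{"angular": [0,0,0],"xyz": [0,0,2.5],"claw": 7},{"angular": [0,0,0],"xyz": [0,0,2.4],"claw": 7},{"angular": [0,0,0],"xyz": [0,0,2],"claw": 7},{"angular": [0,0,0],"xyz": [0,0,1.5],"claw": 7},{"angular": [0,0,0],"xyz": [0,0,1.2],"claw": 7},{"angular": [0,0,0],"xyz": [0,0,0.5],"claw": 7},{"angular": [0,0,0],"xyz": [0,0,0.2],"claw": 7},{"angular": [0,0,0],"xyz": [0,0,0],"claw": 7}]}}

```text
t: 13.8
eef_pos: [0.5501, 0.0387, 0.0277]
ee_rot: [3.14, -0.0, 0.379]
force: [0.0, 0.1, 0.8]
width: 0.0703
gripper_force: 0.0
```

```bash
python3 - <<'E'
from h import *
P,R,s=pose(); print(s['t'],P,s['ee_rot'],s['force'],s['width'])
psi=np.radians(22); Rt=Ro.from_euler('xyz',[np.pi,0,psi]).as_matrix()
print(to([.549,.0383,.025],Rt))
t,sd=snap('6')
cv2.imwrite('pics/a6.png',np.hstack([crop(t,235,195,70,60,5),crop(sd,220,205,70,60,5)]))
E
```

```text
13.8 [0.55005219 0.03870309 0.02769399] [ 3.13982490e+00 -3.48688318e-04  3.79016117e-01] [0.02223957 0.10387708 0.76439718] 0.07032483337944746
cm tool [-0.11 -0.    0.27] rotvec deg [ 0.1  -0.02 -0.28]
```

View pics/a6.png

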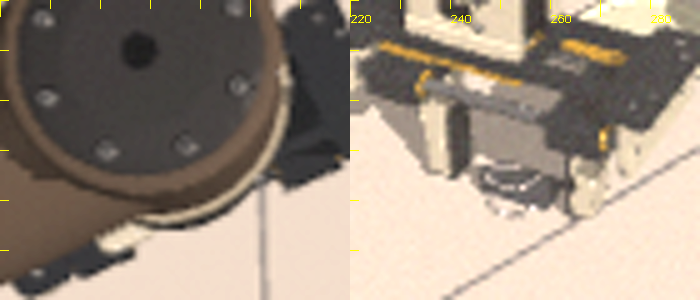

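The clip sits between the two fingers, at about (250,240) in the side view. That was my tenth picture, so from here I use numbers only.

Call:
{"method": "servo_tool", "body": {"targets": [{"angular": [0,0,0],"xyz": [-0.1,0,0.2],"claw": 6},{"angular": [0,0,0],"xyz": [0,0,0.1],"claw": 5},{"angular": [0,0,0],"xyz": [0,0,0],"claw": 4.4},{"angular": [0,0,0],"xyz": [0,0,0],"claw": 4},{"angular": [0,0,0],"xyz": [0,0,0],"claw": 3.5},{"angular": [0,0,0],"xyz": [0,0,0],"claw": 3.5},{"angular": [0,0,0],"xyz": [0,0,0],"claw": 3.5},{"angular": [0,0,0],"xyz": [0,0,0],"claw": 3.5}], "force": 15}}

```text
t: 14.7
eef_pos: [0.5491, 0.0384, 0.0247]
ee_rot: [3.14, -0.0, 0.379]
force: [-0.3, 1.3, 1.6]
width: 0.0406
gripper_force: 15.0
```

```bash
python3 - <<'E'
from h import *
P,R,s=pose(); print(s['t'],P,s['ee_rot'],s['width'],s['gripper_force'])
f=load('top5')
m=mask(f,155,165,80,75,thr=10,dark=110); c=hull(m); r=cv2.minAreaRect(c)
B=[ray(f,*p,.058)[:2] for p in cv2.boxPoints(r)]
rr=cv2.minAreaRect((np.array(B)*1000).astype(np.float32)); print('bin_up rect mm',rr)
print(cv2.approxPolyDP(cv2.convexHull(c),1.5,True)[:,0].tolist())
E
```

```text
14.7 [0.54906707 0.03839802 0.02466129] [ 3.13980568e+00 -3.44638708e-04  3.79179824e-01] 0.04056705991839088 14.985154420137405
bin_up rect mm ((595.073974609375, 213.6453094482422), (66.18592071533203, 135.1579132080078), 29.122432708740234)
[[217, 186], [228, 207], [189, 230], [182, 232], [170, 212], [197, 195]]
```

Call:
{"method": "servo_tool", "body": {"targets": [{"angular": [0,0,0],"xyz": [0,0,-1.5],"claw": 3.5},{"angular": [0,0,0],"xyz": [0,0,-3],"claw": 3.5},{"angular": [0,0,0],"xyz": [0,0,-3],"claw": 3.5},{"angular": [0,0,0],"xyz": [1,-1.4,-1.5],"claw": 3.5},{"angular": [0,0,0],"xyz": [2.4,-3.3,0],"claw": 3.5},{"angular": [0,0,0],"xyz": [2.4,-3.3,0],"claw": 3.5},{"angular": [0,0,0],"xyz": [2.4,-3.3,0],"claw": 3.5},{"angular": [0,0,0],"xyz": [1.8,-2.4,0],"claw": 3.5},{"angular": [0,0,-3.7],"xyz": [0.8,-1,0],"claw": 3.5},{"angular": [0,0,-3.7],"xyz": [0,0,0],"claw": 3.5},{"angular": [0,0,0],"xyz": [0,0,0],"claw": 3.5}]}}

```text
t: 15.8
eef_pos: [0.5946, 0.2155, 0.1138]
ee_rot: [3.14, 0.001, 0.51]
force: [0.3, -0.3, -1.0]
width: 0.0409
gripper_force: 15.0
```

```bash
python3 - <<'E'
from h import *
P,R,s=pose(); print(s['t'],P,s['width'],s['gripper_force'])
Rt=Ro.from_euler('xyz',[np.pi,0,np.radians(29.1)]).as_matrix()
print(to([.5945,.215,.030],Rt))
E
```

```text
15.8 [0.59459167 0.2155232  0.11376722] 0.0409376418045665 14.982077926397324
cm tool [-0.03  0.03  8.38] rotvec deg [0.1  0.05 0.12]
```

Call:
{"method": "servo_tool", "body": {"targets": [{"angular": [0,0,0],"xyz": [0,0,1.4],"claw": 3.5},{"angular": [0,0,0],"xyz": [0,0,1.8],"claw": 3.5},{"angular": [0,0,0],"xyz": [0,0,1.6],"claw": 3.5},{"angular": [0,0,0],"xyz": [0,0,1.4],"claw": 3.5},{"angular": [0,0,0],"xyz": [0,0,1],"claw": 3.5},{"angular": [0,0,0],"xyz": [0,0,0.8],"claw": 3.5},{"angular": [0,0,0],"xyz": [0,0,0.3],"claw": 3.5},{"angular": [0,0,0],"xyz": [0,0,0],"claw": 3.5}]}}

```text
t: 16.6
eef_pos: [0.5949, 0.2148, 0.0311]
ee_rot: [3.14, 0.0, 0.508]
force: [-0.8, -0.9, -0.4]
width: 0.0406
gripper_force: 15.0
```

Call:
{"method": "servo_tool", "body": {"targets": [{"angular": [0,0,0],"xyz": [0,0,0.2],"claw": 3.5},{"angular": [0,0,0],"xyz": [0,0,0],"claw": 4.2},{"angular": [0,0,0],"xyz": [0,0,0],"claw": 4.8},{"angular": [0,0,0],"xyz": [0,0,0],"claw": 5.4},{"angular": [0,0,0],"xyz": [0,0,0],"claw": 5.4},{"angular": [0,0,0],"xyz": [0,0,0],"claw": 5.4},{"angular": [0,0,0],"xyz": [0,0,-1],"claw": 5.4},{"angular": [0,0,0],"xyz": [0,0,-2.5],"claw": 5.4},{"angular": [0,0,0],"xyz": [0,0,-3.5],"claw": 5.4},{"angular": [0,0,0],"xyz": [0,0,-3.5],"claw": 6},{"angular": [0,0,0],"xyz": [0,0,-2],"claw": 7},{"angular": [0,0,8],"xyz": [0,0,0],"claw": 8.7},{"angular": [0,0,8],"xyz": [0,0,0],"claw": 8.7},{"angular": [0,0,8],"xyz": [0,0,0],"claw": 8.7},{"angular": [0,0,8],"xyz": [0,0,0],"claw": 8.7},{"angular": [0,0,8],"xyz": [0,0,0],"claw": 8.7},{"angular": [0,0,8],"xyz": [0,0,0],"claw": 8.7},{"angular": [0,0,8],"xyz": [0,0,0],"claw": 8.7},{"angular": [0,0,8],"xyz": [0,0,0],"claw": 8.7},{"angular": [0,0,8],"xyz": [0,0,0],"claw": 8.7}]}}

```text
t: 18.6
eef_pos: [0.5949, 0.2151, 0.1552]
ee_rot: [-3.141, -0.002, -0.754]
force: [-0.2, 0.2, -0.7]
width: 0.0869
gripper_force: 0.0
```

Call:
{"method": "servo_tool", "body": {"targets": [{"angular": [0,0,8],"xyz": [0,0,0],"claw": 8.7},{"angular": [0,0,8],"xyz": [0,0,0],"claw": 8.7},{"angular": [0,0,2],"xyz": [-2,-1.1,0],"claw": 8.7},{"angular": [0,0,0],"xyz": [-4,-2.2,0],"claw": 8.7},{"angular": [0,0,0],"xyz": [-4,-2.2,0],"claw": 8.7},{"angular": [0,0,0],"xyz": [-4,-2.2,0],"claw": 8.7},{"angular": [0,0,0],"xyz": [0,0,0],"claw": 8.7}]}}

```text
t: 19.3
eef_pos: [0.5929, 0.38, 0.1544]
ee_rot: [-3.14, -0.001, -1.059]
force: [-0.2, -1.3, 0.4]
width: 0.0871
gripper_force: 0.0
```

```bash
python3 - <<'E'
from h import *
P,R,s=pose(); print(s['t'],P,s['ee_rot'])
t,sd=snap('7')
for nm,b in(('up',(150,160,90,80)),('low',(345,185,75,70))):
    m=mask(t,*b,thr=10,dark=110); c=hull(m); r=cv2.minAreaRect(c)
    B=np.array([ray(t,*p,.058)[:2] for p in cv2.boxPoints(r)])
    print(nm,cv2.contourArea(c),cv2.minAreaRect((B*1000).astype(np.float32)))
    print(cv2.approxPolyDP(cv2.convexHull(c),1.5,True)[:,0].tolist())
g=cv2.cvtColor(t['color'],6)
print(g[185:236:2,165:232:2])
print('clip old place',g[220:232:4,262:280:4])
E
```

```text
19.3 [0.5929012  0.37995537 0.15436183] [-3.14000874e+00 -1.41653836e-03 -1.05860140e+00]
up 1322.0 ((595.09228515625, 213.84783935546875), (66.41661071777344, 135.4954833984375), 29.123008728027344)
[[217, 186], [228, 207], [189, 230], [182, 232], [170, 213], [171, 211], [204, 191]]
low 1380.0 ((558.4722290039062, -234.845458984375), (64.71873474121094, 139.44252014160156), 47.447174072265625)
[[391, 191], [408, 207], [374, 247], [355, 232], [383, 197]]
[[112 113 113 113 113 113 113 112 113 113  79  69  69  69  69  69  69  70
   76 103 113 113 113 113 113  95  84 110 113 113 113 113 113 113]
 [113 113 112 113 113 113 113 112 113  73  69  70  69  70  70  69  70  68
   69  69  70  79 113  77  75  49  30  88 113 113 113 113 113 113]
 [113 113 113 113 113 113 113  73  69  70  69  69  69  69  69  69  69  70
   69  69  69  65  73  62  56  29  27  48 108 113 113 113 113 113]
 [112 113 113 113 113  79  69  69  69  69  69  69  69  70  69  69  70  69
   69  59  73  69  56  55  29  27  27  26  84 113 113 113 113 112]
 [112 113 113  92  73  70  69  69  69  70  70  69  69  69  69  69  70  69
   
[... 2410 characters left out ...]
3 113 113 113 113 113 113 113 113 113 113 113 113]
 [ 69  69  69  70  70  69  69  70  35  24  38  66  77  77 107 113 113 113
  113 113 113 113 112 113 113 113 113 113 113 113 112 112 113 112]
 [112 113 112 107 107 107  85  69  58  39  72  65  97 111 113 112 113 113
  113 113 112 113 113 113 113 113 113 113 113 114 113 113 113 113]
 [113 113 113 113 112 113 113 113  96  76 101 111 113 113 113 113 113 112
  113 113 112 113 113 113 113 112 113 113 113 113 113 113 113 113]
 [113 113 113 113 113 113 113 113 113 113 113 113 113 113 112 113 113 112
  113 112 113 112 113 114 113 113 113 113 113 113 112 112 113 113]]
clip old place [[112 113 113 113 112]
 [113 113 113 112 113]
 [113 113 113 113 113]]
```

Call:
{"method": "servo_tool", "body": {"targets": [{"angular": [0,0,0],"xyz": [1.5,0.8,0],"claw": 8.7},{"angular": [0,0,0],"xyz": [3.5,1.9,0],"claw": 8.7},{"angular": [0,0,0],"xyz": [3.5,1.9,0],"claw": 8.7},{"angular": [0,0,0],"xyz": [3.5,1.9,0],"claw": 8.7},{"angular": [0,0,0],"xyz": [2.3,1.2,1],"claw": 8.7},{"angular": [0,0,0],"xyz": [0.2,0.2,2],"claw": 8.7},{"angular": [0,0,0],"xyz": [0,0,1.5],"claw": 8.7},{"angular": [0,0,0],"xyz": [0,0,0],"claw": 8.7}]}}

```text
t: 20.2
eef_pos: [0.5934, 0.2067, 0.108]
ee_rot: [3.138, -0.002, -1.065]
force: [-0.0, -0.6, -0.9]
width: 0.0871
gripper_force: 0.0
```

```bash
python3 - <<'E'
from h import *
P,R,s=pose(); print(s['t'],P,s['ee_rot'])
Rt=Ro.from_euler('xyz',[np.pi,0,np.radians(-60.9)]).as_matrix()
print(to([.5945,.215,.0555],Rt))
E
```

```text
20.2 [0.59338932 0.20665257 0.10800358] [ 3.13824981e+00 -1.73018684e-03 -1.06527145e+00]
cm tool [-0.69 -0.52  5.25] rotvec deg [ 0.19 -0.1  -0.14]
```

Call:
{"method": "servo_tool", "body": {"targets": [{"angular": [0,0,0],"xyz": [-0.7,-0.5,0],"claw": 8.7},{"angular": [0,0,0],"xyz": [0,0,0],"claw": 8.7},{"angular": [0,0,0],"xyz": [0,0,1.2],"claw": 8.7},{"angular": [0,0,0],"xyz": [0,0,1.8],"claw": 8.7},{"angular": [0,0,0],"xyz": [0,0,1.4],"claw": 8.7},{"angular": [0,0,0],"xyz": [0,0,0.8],"claw": 8.7},{"angular": [0,0,0],"xyz": [0,0,0],"claw": 8.7}]}}

```text
t: 20.9
eef_pos: [0.595, 0.2177, 0.0557]
ee_rot: [3.139, -0.002, -1.063]
force: [0.4, -0.3, 0.2]
width: 0.0877
gripper_force: 0.0
```

Call:
{"method": "servo_tool", "body": {"targets": [{"angular": [0,0,0],"xyz": [0,0,0],"claw": 7.8},{"angular": [0,0,0],"xyz": [0,0,0],"claw": 7.2},{"angular": [0,0,0],"xyz": [0,0,0],"claw": 6.8},{"angular": [0,0,0],"xyz": [0,0,0],"claw": 6.4},{"angular": [0,0,0],"xyz": [0,0,0],"claw": 6.0},{"angular": [0,0,0],"xyz": [0,0,0],"claw": 6.0},{"angular": [0,0,0],"xyz": [0,0,0],"claw": 6.0}], "force": 20}}

```text
t: 21.6
eef_pos: [0.5959, 0.2182, 0.0579]
ee_rot: [-3.141, -0.002, -1.062]
force: [-2.6, 0.2, 5.1]
width: 0.0657
gripper_force: 20.0
```

Call:
{"method": "servo_tool", "body": {"targets": [{"angular": [0,0,0],"xyz": [0,0,0],"claw": 6.0},{"angular": [0,0,0],"xyz": [0,0,0],"claw": 6.0}]}}

```text
t: 21.8
eef_pos: [0.5959, 0.2182, 0.0578]
ee_rot: [-3.141, -0.002, -1.062]
force: [-2.2, -0.4, 6.4]
width: 0.0657
gripper_force: 20.0
```

```bash
python3 - <<'E'
from h import *
P,R,s=pose(); print(s['t'],P,s['ee_rot'],s['force'],s['moment'],s['width'],s['q'].round(2))
print('offset of cam bin centre in bin axes (x along 119.1,y along 209.1) vs TCP, mm')
d=(np.array([.5945,.215])-P[:2])*1000
print(d@[np.cos(np.radians(119.1)),np.sin(np.radians(119.1))], d@[np.cos(np.radians(209.1)),np.sin(np.radians(209.1))])
f=load('top7')
for u,v in((217,186),(228.5,207),(183,232.5),(169.5,212.5)): print(ray(f,u+.0,v,.058)[:2].round(4))
E
```

```text
21.8 [0.59589739 0.21821564 0.0578265 ] [-3.14112831e+00 -1.83264281e-03 -1.06236861e+00] [-2.24940896 -0.42346685  6.40695323] [-0.06333764  0.71601988  0.00633387] 0.06571344243771914 [ 0.66  0.47 -0.3   0.   -0.8  -0.15]
offset of cam bin centre in bin axes (x along 119.1,y along 209.1) vs TCP, mm
-2.1301337964514646 2.7848797455516827
[0.651  0.1697]
[0.5976 0.1417]
[0.5373 0.2544]
[0.5877 0.2878]
```

Call:
{"method": "servo_tool", "body": {"targets": [{"angular": [0,0,0],"xyz": [0,0,-0.5],"claw": 6.0},{"angular": [0,0,0],"xyz": [0,0,-1.5],"claw": 6.0},{"angular": [0,0,0],"xyz": [0,0,-2.5],"claw": 6.0},{"angular": [0,0,0],"xyz": [0,0,-2.5],"claw": 6.0},{"angular": [0,0,0],"xyz": [0,0,-2.5],"claw": 6.0},{"angular": [0,0,0],"xyz": [0,0,-2.5],"claw": 6.0},{"angular": [0,0,0],"xyz": [0,0,-1],"claw": 6.0},{"angular": [0,0,0],"xyz": [0,0,0],"claw": 6.0},{"angular": [0,0,0],"xyz": [0,0,0],"claw": 6.0}]}}

```text
t: 22.7
eef_pos: [0.595, 0.2181, 0.1861]
ee_rot: [3.14, -0.001, -1.063]
force: [0.2, 0.4, -0.5]
width: 0.0658
gripper_force: 20.0
```

```bash
python3 - <<'E'
from h import *
P,R,s=pose(); print(s['t'],P,s['ee_rot'],s['force'],s['moment'],s['width'])
Rt=Ro.from_euler('xyz',[np.pi,0,np.radians(-60.9-161.7)]).as_matrix()
print(to([.5626,-.2355,.185],Rt))
E
```

```text
22.7 [0.59500522 0.21812279 0.18606452] [ 3.14012070e+00 -1.35711934e-03 -1.06287845e+00] [ 0.15702442  0.44373752 -0.48668846] [ 0.06177205  0.04144016 -0.0504024 ] 0.06582611103500315
cm tool [38.06 24.89  0.19] rotvec deg [-9.000e-02 -1.400e-01  1.617e+02]
```

Call:
{"method": "servo_tool", "body": {"targets": [{"angular": [0,0,0],"xyz": [1,0.7,0],"claw": 6.0},{"angular": [0,0,0],"xyz": [2,1.3,0],"claw": 6.0},{"angular": [0,0,0],"xyz": [2.8,1.8,0],"claw": 6.0},{"angular": [0,0,0],"xyz": [2.8,1.8,0],"claw": 6.0},{"angular": [0,0,0],"xyz": [2.8,1.8,0],"claw": 6.0},{"angular": [0,0,0],"xyz": [2.8,1.8,0],"claw": 6.0},{"angular": [0,0,0],"xyz": [2.8,1.8,0],"claw": 6.0},{"angular": [0,0,0],"xyz": [2.8,1.8,0],"claw": 6.0},{"angular": [0,0,0],"xyz": [2.8,1.8,0],"claw": 6.0},{"angular": [0,0,0],"xyz": [2.8,1.8,0],"claw": 6.0},{"angular": [0,0,0],"xyz": [2.8,1.8,0],"claw": 6.0},{"angular": [0,0,0],"xyz": [2.8,1.8,0],"claw": 6.0},{"angular": [0,0,0],"xyz": [2.8,1.8,0],"claw": 6.0},{"angular": [0,0,0],"xyz": [2.6,1.7,0],"claw": 6.0},{"angular": [0,0,0],"xyz": [1,0.7,0],"claw": 6.0},{"angular": [0,0,0],"xyz": [0,0,0],"claw": 6.0}]}}

```text
t: 24.3
eef_pos: [0.565, -0.2279, 0.1866]
ee_rot: [3.14, -0.0, -1.065]
force: [-0.6, -0.3, -1.5]
width: 0.0662
gripper_force: 20.0
```

Call:
{"method": "servo_tool", "body": {"targets": [{"angular": [0,0,4],"xyz": [0,0,0],"claw": 6.0},{"angular": [0,0,8],"xyz": [0,0,0],"claw": 6.0},{"angular": [0,0,8.5],"xyz": [0,0,0],"claw": 6.0},{"angular": [0,0,8.5],"xyz": [0,0,0],"claw": 6.0},{"angular": [0,0,8.5],"xyz": [0,0,0],"claw": 6.0},{"angular": [0,0,8.5],"xyz": [0,0,0],"claw": 6.0},{"angular": [0,0,8.5],"xyz": [0,0,0],"claw": 6.0},{"angular": [0,0,8.5],"xyz": [0,0,0],"claw": 6.0},{"angular": [0,0,8.5],"xyz": [0,0,0],"claw": 6.0},{"angular": [0,0,8.5],"xyz": [0,0,0],"claw": 6.0},{"angular": [0,0,8.5],"xyz": [0,0,0],"claw": 6.0},{"angular": [0,0,8.5],"xyz": [0,0,0],"claw": 6.0},{"angular": [0,0,8.5],"xyz": [0,0,0],"claw": 6.0},{"angular": [0,0,8.5],"xyz": [0,0,0],"claw": 6.0},{"angular": [0,0,8.5],"xyz": [0,0,0],"claw": 6.0},{"angular": [0,0,8.5],"xyz": [0,0,0],"claw": 6.0},{"angular": [0,0,8.5],"xyz": [0,0,0],"claw": 6.0},{"angular": [0,0,8],"xyz": [0,0,0],"claw": 6.0},{"angular": [0,0,8],"xyz": [0,0,0],"claw": 6.0},{"angular": [0,0,6],"xyz": [0,0,0],"claw": 6.0}]}}

```text
t: 26.3
eef_pos: [0.5659, -0.2251, 0.1873]
ee_rot: [-3.141, 0.001, 2.397]
force: [-0.3, -0.2, -1.5]
width: 0.0657
gripper_force: 20.0
```

```bash
python3 - <<'E'
from h import *
P,R,s=pose(); print(s['t'],P,s['ee_rot'],s['force'],s['moment'],s['width'],s['q'].round(2))
Rt=Ro.from_euler('xyz',[np.pi,0,np.radians(-60.9-161.7)]).as_matrix()
print(to([.5626,-.2355,.15],Rt))
E
```

```text
26.3 [ 0.5658837  -0.22512651  0.18725747] [-3.14058725e+00  5.81334342e-04  2.39720520e+00] [-0.25211617 -0.22727518 -1.51797835] [-0.01742223 -0.15319438  0.02700316] 0.06568329833779239 [-0.06  0.3  -0.22  0.   -1.05 -2.26]
cm tool [-0.46 -0.98  3.73] rotvec deg [-0.06  0.03 -0.05]
```

Call:
{"method": "servo_tool", "body": {"targets": [{"angular": [0,0,0],"xyz": [-0.4,-0.9,1],"claw": 6.0},{"angular": [0,0,0],"xyz": [-0.1,-0.1,1.7],"claw": 6.0},{"angular": [0,0,0],"xyz": [0,0,1.5],"claw": 6.0},{"angular": [0,0,0],"xyz": [0,0,1.2],"claw": 6.0},{"angular": [0,0,0],"xyz": [0,0,0.6],"claw": 6.0},{"angular": [0,0,0],"xyz": [0,0,0],"claw": 6.0},{"angular": [0,0,0],"xyz": [0,0,0],"claw": 6.0}]}}

```text
t: 27.0
eef_pos: [0.5635, -0.2371, 0.1282]
ee_rot: [-3.141, 0.002, 2.403]
force: [-0.2, -0.3, -1.4]
width: 0.0661
gripper_force: 20.0
```

```bash
python3 - <<'E'
from h import *
P,R,s=pose(); print(s['t'],P,s['ee_rot'],s['force'])
print(to([.5626,-.2355,.12]))
t,sd=snap('8')
zb=P[2]-.0578; a=np.radians(-42.5); ex=np.array([np.cos(a),np.sin(a)]); ey=np.array([-ex[1],ex[0]])
c=P[:2]-.0028*ex
L=np.array([.5605,-.2336])
for nm,f in(('top',t),('side',sd)):
    print(nm,'up rim pred',[proj(f,[*(c+sx*.069*ex+sy*.031*ey),zb+.058]).round(1).tolist() for sx,sy in((1,1),(1,-1),(-1,-1),(-1,1))])
    print('  up base',[proj(f,[*(c+sx*.063*ex+sy*.025*ey),zb]).round(1).tolist() for sx,sy in((1,1),(1,-1),(-1,-1),(-1,1))])
    print('  low rim',[proj(f,[*(L+sx*.069*ex+sy*.031*ey),.058]).round(1).tolist() for sx,sy in((1,1),(1,-1),(-1,-1),(-1,1))])
m=mask(t,330,170,100,100,thr=10,dark=110)
for v in range(180,256,3): print(v,''.join('#' if x else '.' for x in m[v,335:430]))
g=cv2.cvtColor(sd['color'],6)
print('side');print('\n'.join(str(v)+' '+' '.join('%3d'%x for x in g[v,292:372:2]) for v in range(246,312,2)))
E
```

```text
27.0 [ 0.56353183 -0.2370684   0.12824799] [-3.14103968e+00  2.03120460e-03  2.40273003e+00] [-0.15282357 -0.2521326  -1.42317392]
cm tool [0.18 0.05 0.82]
top up rim pred [[396.0, 183.6], [416.6, 200.8], [378.5, 245.6], [357.9, 228.0]]
  up base [[391.3, 191.1], [407.1, 204.4], [374.0, 243.4], [358.2, 229.8]]
  low rim [[389.4, 188.9], [408.8, 205.2], [372.8, 247.5], [353.4, 230.9]]
side up rim pred [[363.0, 246.6], [368.1, 265.2], [304.6, 265.4], [302.9, 246.8]]
  up base [[357.8, 266.8], [361.5, 282.1], [306.0, 282.3], [304.7, 267.0]]
  low rim [[358.5, 268.7], [363.1, 287.7], [302.5, 287.9], [301.0, 268.9]]
180 ................................................................................###############
183 .........................................................................#......###############
186 .....................#...................................................#......###############
189 ..........................................................................#.....###############
192 ..........................................................................##.
[... 6835 characters left out ...]
  98 103 104 101 111 145 144 144 146 144 145
304 144 143 143 145 145 146 144 132 145 146 143 132 135 131 133 133 133 132 133 143 143 144 145 145 142 143 144 144 142 140 142 142 143 143 144 145 144 145 144 145
306 146 146 143 145 144 147 145 145 144 144 146 145 143 144 147 146 143 144 143 147 144 146 144 143 148 145 145 144 144 145 145 144 143 146 147 144 144 144 145 143
308 145 145 146 147 141 141 145 145 145 143 144 146 145 145 144 144 146 143 145 144 145 147 144 146 143 148 146 140 146 141 143 143 144 146 143 144 146 145 142 145
310 145 146 145 145 142 146 144 144 143 144 144 144 145 144 144 145 144 142 145 147 143 144 145 144 145 147 146 143 145 144 146 145 144 145 143 144 143 142 141 144
```

```bash
python3 - <<'E'
from h import *
sd=load('side8'); P,R,s=pose()
g=cv2.cvtColor(sd['color'],6).astype(float)
def dip(rows,u0,u1):
    p=g[rows[0]:rows[1],u0:u1+1].mean(0); w=np.clip(np.median(p)-8-p,0,None); return (w*np.arange(u0,u1+1)).sum()/w.sum()
lo=[dip((294,301),307,318),dip((294,301),343,354)]; up=[dip((273,279),315,324),dip((273,278),353,362)]
print('grooves low',np.round(lo,2),'up',np.round(up,2))
zb=P[2]-.0578;a=np.radians(-42.5);ex=np.array([np.cos(a),np.sin(a)]);ey=np.array([-ex[1],ex[0]])
c=P[:2]-.0028*ex;L=np.array([.5605,-.2336])
# near side = -ey ; ex = x axis of upper
pl=lambda C,z0,x,z: proj(sd,[*(C+x*ex-(.025+z*.103)*ey),z0+z])
for x,lab in((-.050,'low+50'),(.034,'low-34')): print(lab,[pl(L,0,x,z).round(2).tolist() for z in(.01,.03)])
for x,lab in((-.034,'up-34'),(.050,'up+50')): print(lab,[pl(c,zb,x,z).round(2).tolist() for z in(.02,.035)])
print('rim near rows: low',proj(sd,[*(L-.033*ey),.058]),'up',proj(sd,[*(c-.04*ex-.033*ey),zb+.058]))
print('base near rows: low',proj(sd,[*(L-.025*ey),0]),'up',proj(sd,[*(c-.025*ey),zb]))
print('px/mm ex',pl(L+.001*ex,0,0,.03)-pl(L,0,0,.03),'ey',pl(L+.001*ey,0,0,.03)-pl(L,0,0,.03),'z',pl(L,.001,0,.03)-pl(L,0,0,.03))
for n,us,r in(('low 317-340',(322,340),(284,307)),('up 308-318',(308,318),(264,274)),('up base 308-314',(307,313),(276,292)),('up rim right',(348,356),(264,275)),('up base r',(344,352),(278,288)),('low right bits',(352,358),(284,307))):
    print(n,r[0],g[r[0]:r[1],us[0]:us[1]].mean(1).round(0).astype(int).tolist())
E
```

```text
grooves low [311.67 347.78] up [320.61 358.2 ]
low+50 [[309.65, 300.49], [310.14, 295.33]]
low-34 [[345.23, 300.39], [346.24, 295.23]]
up-34 [[319.5, 276.39], [320.0, 272.04]]
up+50 [[357.06, 276.28], [357.99, 271.93]]
rim near rows: low [332.88964141 288.44251105] up [318.10715927 265.82897757]
base near rows: low [330.43955252 302.95577928] up [333.82563963 281.99680619]
px/mm ex [ 0.42982724 -0.00121085] ey [-0.04957023 -0.3224466 ] z [ 0.03538863 -0.29522439]
low 317-340 284 [133, 136, 115, 87, 86, 138, 108, 105, 104, 100, 101, 100, 100, 101, 100, 100, 100, 100, 100, 101, 139, 144, 144]
up 308-318 264 [65, 62, 70, 64, 102, 103, 84, 98, 100, 99]
up base 308-314 276 [101, 100, 100, 100, 99, 100, 100, 90, 82, 75, 68, 71, 86, 132, 107, 106]
up rim right 264 [157, 157, 157, 158, 157, 132, 82, 100, 99, 100, 100]
up base r 278 [100, 101, 99, 100, 97, 87, 89, 82, 68, 70]
low right bits 284 [60, 60, 59, 59, 88, 141, 108, 105, 129, 102, 102, 101, 101, 100, 99, 100, 101, 102, 102, 98, 142, 143, 144]
```

Call:
{"method": "servo_tool", "body": {"targets": [{"angular": [0,0,0],"xyz": [-0.1,0.05,0.3],"claw": 6.0},{"angular": [0,0,0],"xyz": [0,0,0.4],"claw": 6.0},{"angular": [0,0,0],"xyz": [0,0,0.3],"claw": 6.0},{"angular": [0,0,0],"xyz": [0,0,0.2],"claw": 6.0},{"angular": [0,0,0],"xyz": [0,0,0],"claw": 6.0},{"angular": [0,0,0],"xyz": [0,0,0],"claw": 6.0}]}}

```text
t: 27.7
eef_pos: [0.5643, -0.2373, 0.1159]
ee_rot: [-3.141, 0.002, 2.402]
force: [-0.1, -0.3, -2.0]
width: 0.0658
gripper_force: 20.0
```

Call:
{"method": "servo_tool", "body": {"targets": [{"angular": [0,0,0],"xyz": [0,0,0.15],"claw": 6.0},{"angular": [0,0,0],"xyz": [0,0,0.1],"claw": 6.0},{"angular": [0,0,0],"xyz": [0,0,0],"claw": 6.0}]}}

```text
t: 28.0
eef_pos: [0.5642, -0.2373, 0.1133]
ee_rot: [-3.141, 0.001, 2.402]
force: [0.1, -0.4, -0.3]
width: 0.0659
gripper_force: 20.0
```

Call:
{"method": "servo_tool", "body": {"targets": [{"angular": [0,0,0],"xyz": [0,0,0.15],"claw": 6.0},{"angular": [0,0,0],"xyz": [0,0,0],"claw": 6.0},{"angular": [0,0,0],"xyz": [0,0,0],"claw": 6.0}]}}

```text
t: 28.3
eef_pos: [0.5643, -0.2373, 0.1119]
ee_rot: [-3.141, 0.002, 2.402]
force: [-0.5, 0.3, -0.7]
width: 0.0658
gripper_force: 20.0
```

Call:
{"method": "servo_tool", "body": {"targets": [{"angular": [0,0,0],"xyz": [0,0,0.15],"claw": 6.0},{"angular": [0,0,0],"xyz": [0,0,0],"claw": 6.0},{"angular": [0,0,0],"xyz": [0,0,0],"claw": 6.0}]}}

```text
t: 28.6
eef_pos: [0.5643, -0.2373, 0.1104]
ee_rot: [-3.141, 0.002, 2.402]
force: [0.5, -0.6, -1.8]
width: 0.0655
gripper_force: 20.0
```

Call:
{"method": "servo_tool", "body": {"targets": [{"angular": [0,0,0],"xyz": [0,0,0.1],"claw": 6.0},{"angular": [0,0,0],"xyz": [0,0,0],"claw": 6.0},{"angular": [0,0,0],"xyz": [0,0,0],"claw": 6.0}]}}

```text
t: 28.9
eef_pos: [0.5645, -0.2374, 0.1098]
ee_rot: [-3.141, 0.002, 2.402]
force: [0.0, 0.3, 2.6]
width: 0.0657
gripper_force: 20.0
```

Contact came at TCP height 0.1098 m, exactly the predicted ledge height. Releasing and backing straight up.

Call:
{"method": "servo_tool", "body": {"targets": [{"angular": [0,0,0],"xyz": [0,0,0],"claw": 6.6},{"angular": [0,0,0],"xyz": [0,0,0],"claw": 6.9},{"angular": [0,0,0],"xyz": [0,0,0],"claw": 7.4},{"angular": [0,0,0],"xyz": [0,0,0],"claw": 8.2},{"angular": [0,0,0],"xyz": [0,0,0],"claw": 8.7},{"angular": [0,0,0],"xyz": [0,0,0],"claw": 8.7},{"angular": [0,0,0],"xyz": [0,0,-1],"claw": 8.7},{"angular": [0,0,0],"xyz": [0,0,-2],"claw": 8.7},{"angular": [0,0,0],"xyz": [0,0,-3],"claw": 8.7},{"angular": [0,0,0],"xyz": [0,0,-3],"claw": 8.7},{"angular": [0,0,0],"xyz": [2,-3,-1],"claw": 8.7},{"angular": [0,0,0],"xyz": [3,-4,0],"claw": 8.7},{"angular": [0,0,0],"xyz": [3,-4,0],"claw": 8.7},{"angular": [0,0,0],"xyz": [3,-4,0],"claw": 8.7},{"angular": [0,0,0],"xyz": [1,-1,0],"claw": 8.7},{"angular": [0,0,0],"xyz": [0,0,0],"claw": 8.7}]}}

```text
t: 30.5
eef_pos: [0.366, -0.2747, 0.2107]
ee_rot: [3.141, 0.003, 2.4]
force: [0.3, 0.3, -0.2]
width: 0.0872
gripper_force: 0.0
```

```bash
python3 - <<'E'
from h import *
P,R,s=pose(); print(s['t'],P)
t,sd=snap('9')
g=cv2.cvtColor(sd['color'],6).astype(float)
print('\n'.join(str(v)+' '+' '.join('%3d'%x for x in g[v,298:370:2]) for v in range(250,306,2)))
a=np.radians(-42.5);ex=np.array([np.cos(a),np.sin(a)]);ey=np.array([-ex[1],ex[0]])
L=np.array([.5605,-.2336])+.003*ex
print('pred up rim side, stacked',[proj(sd,[*(L+sx*.069*ex+sy*.031*ey),.110]).round(1).tolist() for sx,sy in((1,1),(1,-1),(-1,-1),(-1,1))])
m=mask(t,335,165,90,90,thr=10,dark=110); c=hull(m); r=cv2.minAreaRect(c)
B=np.array([ray(t,*p,.110)[:2] for p in cv2.boxPoints(r)]); print(cv2.minAreaRect((B*1000).astype(np.float32)))
gt=cv2.cvtColor(t['color'],6)
print('top');print('\n'.join(str(v)+' '+' '.join('%3d'%x for x in gt[v,352:422:2]) for v in range(180,250,3)))
E
```

```text
30.5 [ 0.36596102 -0.27471654  0.21068411]
250 159  91 114 147 146 144 146 145 146 145 144 147 146 146 146 146 148 147 145 144 148 147 147 145 145 146 148 148 148 148 148 146 144 148 148 147
252 157  85  73  93  79  75  76  73  71  74  75  74  77  75 113 114 114 116 125 124 126 122 123 124 127 127 124 125 126 127 126 144 144 145 148 147
254 158  94  81 105 111 109 110 112 111 109 111 111 111 109 111 112 112 108 112 111 112 112 112 110 108 112 112 114 113 112 109  78 106 147 145 145
256 161 111  71 102 112 112 112 113 110  98  94 108 110 114 111 112 112 113 111 110 112 110 110 112 113 114 113  96  94 107 113  76  92 149 147 144
258 161 108  78 105 111 114 113 116  79 127 110 112 113 112 113 112 112 113 112 113 113 113 115 113 112 114  77 103 115 130 111  69 117 146 149 147
260 157 127  71  99 112 109 115 110  78 115 112 123 110 111 112 110 115 112 112 115 110 111 111 111 112 114  72 117 112 122  77  55 136 145 147 145
262 157 130  74  95 111 111 112 112  66 120 110 132 112 109 111 111 112 114 112 109 111 113 113 114 114 113  62 114 109 133  72  67 142 148 147 148
264 159 130  73  92 1
[... 6040 characters left out ...]
  57  53  52  43  70  54  54  54  53  36  29  28  58 101 129 130 131 131 130 130 129 130 130 130 131 131 130 130 130 130 130
240  81  82  81  81  81  78  46  55  48  53  70  53  36  29  29  70 121 131 131 130 130 130 131 130 129 131 130 131 130 131 130 131 130 130 131
243  81  80  81  81  80  81  81  77  47  33  31  61  46  36  87 118 130 130 130 130 130 131 131 130 130 130 131 130 129 130 130 131 130 126  98
246 130 130 130 130 130 130 127 124 123 107  66  59  95 117 130 130 130 130 130 130 130 130 130 130 131 130 131 130 130 130 130 130 131 131 131
249 131 130 130 130 130 131 130 130 131 130 130 129 130 131 130 130 130 130 130 130 130 130 130 130 130 130 130 130 130 130 130 130 130 130 130
```

```bash
python3 -c "
from station import order
print(order.job_done())"
```

```text
the job is handed in; nothing more can be done
None
```

I handed the job in at about 30 s of the 72 s allowed; `job_done` gave no verdict. By my last camera check, bin_up sits level on bin_low's ledges with the dipped ends opposite, the clip is in it and the gripper is clear; I didn't re-measure the staples or the other things on the desk.

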